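# Seat the tonearm board on its dowels

## Task

The tonearm mounting board is lying out of place on the turntable, propped up on the two locating pins. Nudge it sideways with the fingertips until both of its holes drop over the pins and it lies flat on the deck. Only push it gently: do not grip, squeeze or lift it, and leave everything else standing where it is.

Things in the scene. Friction and masses are not known exactly. Their poses are not given: they have to be found in the camera images.
- deck: Turntable, fixed to the bench: grey plinth 360 mm (x) by 480 mm (y). Origin on the bench under the plinth's centre; x points away from the operator, y left, z up. Its flat top, the deck, is 80 mm above the origin. The board's station is the right-hand (-y) strip of the deck, 157 mm wide beside the platter at its narrowest.
- platter: Turntable platter with a record on it, 305 mm across; origin on its axis at deck level, 70 mm to +y of the turntable's centre. It stands 33 mm above the deck, its spindle 47 mm, the weight on it 61 mm.
- pin_left (a point): Foot (on the deck surface) of the left steel locating pin, at (70, -145, 80) mm in the turntable's frame. Pin 8 mm in diameter with a hemispherical nose, standing 10 mm above the deck.
- pin_right (a point): The same for the right pin, at (70, -205, 80) mm in the turntable's frame, 60 mm from the left one.
- board: Tonearm mounting board: loose aluminium plate 170 by 110 by 8 mm, about 0.55 kg, two plain 11 mm through holes. Origin on the underside midway between the holes; x along its length, z up; it spans x -148 (tail end) to +22 mm (head end), y -55 to +55 mm. Centre of mass near x = -66 mm. Seated: underside on the deck, x and y axes parallel to the turntable's, origin midway between the pins.
- collar (a point): Centre of the top of the tonearm pillar standing on the board, board frame (-75, 0, 43) mm: pillar 24 mm in diameter, on a flange 58 mm across whose top is 13 mm above the board's underside; near the centre of mass, so a push on it hardly turns the board.
- head (a point): Middle of the bottom edge of the board's head end, board frame (22, 0, 0) mm. At the start the pins prop up the plate tailwards of its holes, tail edge down on the deck: the board is 14 to 34 mm too far to the turntable's +x, up to 12 mm off sideways and turned by up to 0.13 rad; its head edge is 12 to 17 mm above the deck.
- hole_left (a point): Centre of the board's left (+y) hole at the underside, board frame (0, 30, 0) mm; it belongs over the left pin.
- hole_right (a point): Centre of the right (-y) hole at the underside, board frame (0, -30, 0) mm; it belongs over the right pin.
- tail (a point): Middle of the bottom edge of the board's tail end, board frame (-148, 0, 0) mm.
- adapter: Bystander: aluminium single-record adapter, 38 mm across, 12 mm high, on the deck's near edge; origin at its underside.
- headshell: Bystander: black headshell with cartridge, about 65 by 19 by 23 mm, on the deck by its far edge, left of the board; origin at its underside.
- weight: Bystander: brass record weight, 68 mm across, 28 mm high, on the platter's spindle; origin at its underside.
- tape: Bystander: ring of adhesive tape, 90 mm across, 19 mm high, lying on the bench to the right; origin at its underside.
- bottle: Bystander: small amber bottle, 36 mm across, 85 mm high, on the bench to the right; origin at its underside.
- brush: Bystander: record brush with wooden back, 105 mm long, 15 mm high, lying on the bench to the right; origin at its underside.
- driver: Bystander: screwdriver with a black handle, 160 mm long, lying on the bench to the right.
Not all that is in view belongs to the job. Leave any green or purple look-alike of the board alone.

How it is judged:
By the outcome, as a careful person would: the job done as asked, in the order asked, and still so for the second after the job is handed in, with the robot touching nothing.
It also fails if it takes over 64 s, if anything falls off the work surface, if the arm or the gripper's body presses on something with over 40 N, if the wrist force passes 120 N, or if a joint passes its speed limit or range.

## Robot

A 7-joint arm with a two-finger parallel gripper is mounted at the origin on the work surface. World frame = base frame: x ahead of the robot, y to its left, z up, the work surface at z = 0. Lengths are in m, angles in rad, forces in N, time in s.
With the tool pointing down it reaches from about 0.425 to 1.025 m from the base axis. Payload 3.6 kg.
Tool frame: the origin (TCP) lies between the finger pads; the fingertips stand 11 mm ahead of it and the grasp point (between the pads) lies 8 mm behind it; z points along the fingers, y is the direction in which the jaws open and shut (so a half turn about z gives the same grasp; the last joint's range is limited). The gripper opens to 85 mm and grips with 20 to 120 N. Pads are 22 mm wide; open, the fingers measure 114 mm over their backs; the gripper's body (76 mm by 85 mm) begins 54 mm behind the grasp point. The pads swing forward as they close: fully open they stand 13 mm farther back than shut.
Start: joints at [-1.278, 0.591, 0.048, 1.609, -0.033, 0.943, -0.034], TCP at [0.273, 0.672, 0.242] pointing down, gripper open.
Joint ranges: [-2.69, 2.69], [-0.47, 2.24], [-1.27, 1.36], [0.19, 2.51], [-1.53, 4.68], [0.08, 2.07], [-3.09, 3.09]. Speed limits (rad/s): [2.57, 2.57, 3.14, 3.14, 3.14, 3.14, 3.14].

## Interface

Orientations are given as a unit quaternion [x, y, z, w].
In Python, from workcell import bot gives the robot as it stands. The module is installed in compiled form; this text tells all that it offers.
- The arm moves only by the shell command python3 -m jog 'ROWS' [FORCE]. ROWS is JSON, a list of rows, each an object of numbers: "jaw": the gripper command: -1 is shut, 1 is fully open, values between are in proportion; "x", "y", "z": the shift along the tool's x, y, z in mm; "rx", "ry", "rz": the turn, a rotation vector about the tool's x, y, z in rad. In form: [{"jaw": .., "x": .., "y": .., "z": .., "rx": .., "ry": .., "rz": ..}, ...]. A call has 1 to 12 rows; each row is the pose to reach, as a shift and turn from the pose commanded when the call began, along the tool's axes at that moment; what a row does not reach only later rows make up. A row lasts 1/8 s, in which the tool goes at most 62.5 mm and 10.7 degrees, less where a joint would pass 70% of its speed; a pose out of reach is approached as far as the arm can. A call with a gripper value outside its range is refused whole. The fingers move at their own pace and stop on an object; FORCE is the grip in N (left out, the last holds). Time passes only in rows, so rows that repeat a pose let the fingers close. It gives the time, the measured TCP pose, the force and the opening at its end, in the units of the state.
- bot.state(): the state, without advancing time (a new reading comes with each control period).
- bot.snapshot(name): name is "scene" or "top" or "wrist"; returns the picture (420x560x3 uint8, red, green, blue); there is no depth.
- bot.camera_info(name): a dict with "fx", "fy", "cx", "cy" (pixels), "rvec" (rotation vector, rad) and "tvec" (3), from world to camera coordinates, as OpenCV has them. Camera axes: x right, y down, z forward; pixel columns grow to the right and rows downward; lengths in m; the calibration is good to about 2 mm. A picture is of the moment at which its call begins: read the wrist's pose just before it. camera_info takes no time and is no camera call; for the wrist camera it gives the pose at the moment of the call.
- bot.job_done(): hands the job in, once; it reports no verdict.
The state is a dict: "time": time; "joints": joint angles; "joint_velocities": joint speeds; "joint_torque": joint torques, N m; "eef_pos": TCP position; "tcp_rot": TCP orientation; "wrist_force": force on the tool from outside, world axes, zero at the start; "moment": the same for the moment, N m; "gripper_width": finger opening in m.
Only numpy, scipy, OpenCV 4.12 (cv2) and the standard library are available. Lean on these libraries where they do the work, as an engineer would, in place of code of your own. Each camera call takes 0.05 s, during which the arm holds its last target. There are 200 camera calls.

## Working session

There is one attempt and no reset: what is moved stays moved. The work goes in short steps, Python scripts to look and compute and a shell command to move; the robot and the scene stay as the last step left them, time stands still between calls to the robot, and variables do not carry over. Pictures are saved under pics/ and viewed, about 8 in all and at most 12, crops included, and the job is handed in when it is done.

```bash
mkdir -p pics
python3 - <<'E'
from workcell import bot
import cv2
s=bot.state();print({k:s[k] for k in("time","eef_pos","tcp_rot","gripper_width")})
for n in("top","scene"):
    im=bot.snapshot(n);cv2.imwrite(f"pics/{n}0.png",im[:,:,::-1]);print(n,bot.camera_info(n))
E
```

```text
{'time': 0.0, 'eef_pos': array([0.27251457, 0.67096492, 0.24113868]), 'tcp_rot': array([ 1.91667737e-01,  9.81459227e-01, -1.11504435e-03, -1.41885882e-04]), 'gripper_width': 0.08551455397337437}
top {'fx': 510.5989307066345, 'fy': 510.5989307066345, 'cx': 290.994638855585, 'cy': 205.45577603629948, 'rvec': array([ 2.04468494, -2.18646466,  0.22978889]), 'tvec': array([-0.0370564 ,  0.52645151,  1.33317722])}
scene {'fx': 473.80633823266356, 'fy': 473.80633823266356, 'cx': 278.7394660543076, 'cy': 211.3174729476785, 'rvec': array([ 1.10969669,  2.28527869, -1.05951863]), 'tvec': array([ 0.35114995, -0.1578916 ,  1.68095892])}
```

View pics/top0.png

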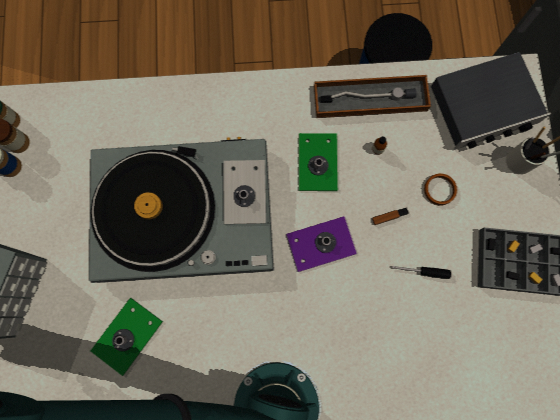

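View pics/scene0.png

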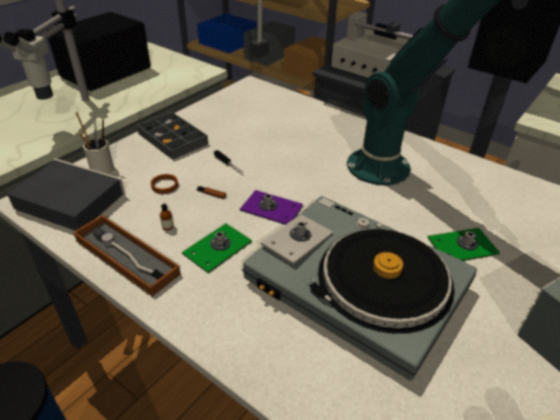

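The real board is the silver-grey plate on the turntable at top-view (244,192). The green plates at (318,163) and (127,337) and the purple one at (322,243) are look-alikes. I'll confirm with an enlarged crop.

Run:
```python
import cv2
im=cv2.imread("pics/top0.png")
c=cv2.resize(im[130:285,85:280],None,fx=3.8,fy=3.8,interpolation=cv2.INTER_CUBIC);cv2.imwrite("pics/c0.png",c)
c=cv2.resize(im[145:235,210:280],None,fx=6.5,fy=6.5,interpolation=cv2.INTER_CUBIC);cv2.imwrite("pics/c1.png",c)
```

```text
(no output)
```

View pics/c0.png

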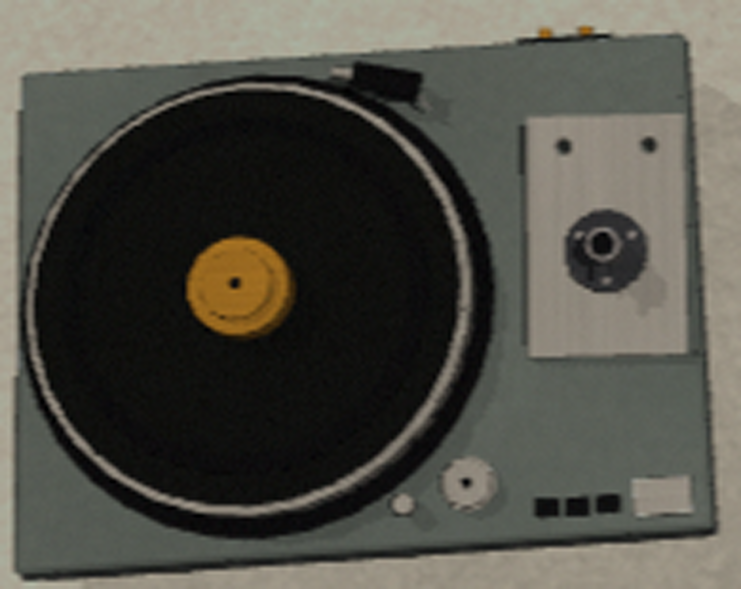

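View pics/c1.png

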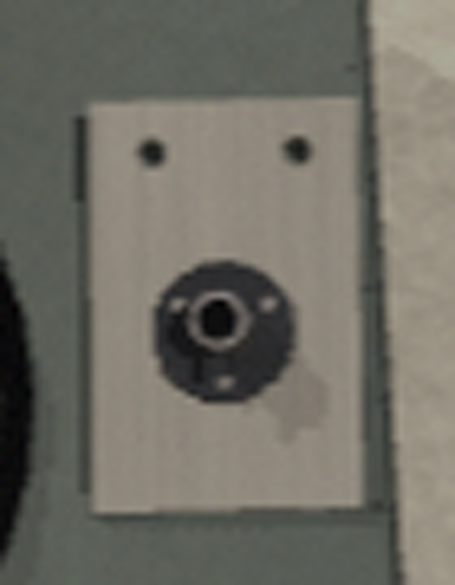

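The crops show the silver plate with its holes at c1 px (152,152) and (298,150), collar at (218,318), and corners at (88,103), (358,97), (363,507) and (93,514). Deck corners in c0 are (22,75), (684,36), (714,528) and (18,573). Next I'll fit the poses.

```bash
cat > h.py <<'E'
import numpy as np,cv2
from scipy.optimize import least_squares
from scipy.spatial.transform import Rotation as R
from workcell import bot
def proj(ci,P):
    K=np.array([[ci["fx"],0,ci["cx"]],[0,ci["fy"],ci["cy"]],[0,0,1.]])
    return cv2.projectPoints(np.asarray(P,float),ci["rvec"],ci["tvec"],K,None)[0][:,0]
def deckpts(p,L): # p = x,y,yaw ; L in deck frame (m)
    return R.from_euler("z",p[2]).apply(L)+[p[0],p[1],0]
BL=np.array([[22,55,8],[22,-55,8],[-148,-55,8],[-148,55,8],[0,30,8],[0,-30,8],[-75,0,43]])/1e3
def boardpts(q,L=BL): # q: x,y,yaw,pitch(head up) in deck frame; tail edge on deck
    r=R.from_euler("zy",[q[2],-q[3]]); 
    t=np.array([-.148,0,0]); z=.08-r.apply(t)[2]
    return r.apply(L)+[q[0],q[1],z]
E
python3 - <<'E'
from h import *
ci=bot.camera_info("top")
un=lambda a,s,o:(np.array(a)+.5)/s-.5+np.array(o)
dc=un([[22,75],[684,36],[714,528],[18,573]],3.8,[85,130])
DL=np.array([[.18,.24,.08],[.18,-.24,.08],[-.18,-.24,.08],[-.18,.24,.08]])
f=lambda p:(proj(ci,deckpts(p,DL))-dc).ravel()
d=least_squares(f,[.6,.2,0]); print("deck",d.x,d.fun.round(1))
bc=un([[88,103],[358,97],[363,507],[93,514],[152,152],[298,150],[218,318]],6.5,[210,145])
g=lambda q:(proj(ci,deckpts(d.x,boardpts(q)))-bc).ravel()
b=least_squares(g,[.1,-.17,0,.08]); print("board in deck",b.x,b.fun.round(1))
np.save("deck.npy",d.x);
print("world holes",deckpts(d.x,boardpts(b.x)).round(4))
print("pins",deckpts(d.x,np.array([[.07,-.145,.08],[.07,-.205,.08]])))
E
```

```text
deck [ 0.5318277   0.22500104 -0.00102676] [-0.5 -0.7  1.  -1.4  0.9  0.6 -1.4  1.1]
board in deck [ 0.09311721 -0.1781774  -0.04268737  0.07122087] [ 0.3 -0.1 -0.1 -0.1  0.1  0.  -0.1 -0.1 -0.1  0.2 -0.1  0.   0.1  0.1]
world holes [[ 0.6485  0.1007  0.1002]
 [ 0.6437 -0.0092  0.0999]
 [ 0.4743 -0.0018  0.0878]
 [ 0.4791  0.1081  0.0881]
 [ 0.6255  0.0767  0.0986]
 [ 0.6229  0.0168  0.0984]
 [ 0.547   0.05    0.1281]]
pins [[0.60167879 0.07992924 0.08      ]
 [0.60161718 0.01992927 0.08      ]]
```

```bash
cat >> h.py <<'E'
def shift(target,yaw=0):
    "mm shift in tool axes to world target; rz to bring tool y at angle yaw from world y"
    s=bot.state(); r=R.from_quat(s["tcp_rot"])
    goal=R.from_euler("z",yaw)*R.from_quat([0,1,0,0])
    print("t",s["time"],"pos",s["eef_pos"].round(4),"F",np.round(s["wrist_force"],1),"w",round(s["gripper_width"],3))
    print("shift",(r.inv().apply(np.array(target)-s["eef_pos"])*1e3).round(1),"rot",(r.inv()*goal).as_rotvec().round(3))
E
python3 -c "
from h import *
shift([.66,.046,.30])"
```

```text
t 0.1 pos [0.2725 0.671  0.2412] F [-0.4 -0.3 -0.5] w 0.085
shift [-594.2 -433.4  -57.8] rot [-0.002 -0.    -0.386]
```

```bash
python3 -m jog '[{"jaw":0.4,"x":0,"y":0,"z":-58,"rz":-0.1},{"jaw":0.4,"x":-50,"y":-36,"z":-58,"rz":-0.2},{"jaw":0.4,"x":-100,"y":-72,"z":-58,"rz":-0.3},{"jaw":0.4,"x":-150,"y":-108,"z":-58,"rz":-0.386},{"jaw":0.4,"x":-200,"y":-144,"z":-58,"rz":-0.386},{"jaw":0.4,"x":-250,"y":-181,"z":-58,"rz":-0.386},{"jaw":0.4,"x":-300,"y":-217,"z":-58,"rz":-0.386},{"jaw":0.4,"x":-350,"y":-254,"z":-58,"rz":-0.386},{"jaw":0.4,"x":-400,"y":-290,"z":-58,"rz":-0.386},{"jaw":0.4,"x":-450,"y":-326,"z":-58,"rz":-0.386},{"jaw":0.4,"x":-500,"y":-362,"z":-58,"rz":-0.386},{"jaw":0.4,"x":-550,"y":-400,"z":-58,"rz":-0.386}]' && python3 -m jog '[{"jaw":0.4,"x":-20,"y":-42,"z":0},{"jaw":0.4,"x":-28,"y":-46,"z":0},{"jaw":0.4,"x":-28,"y":-46,"z":0},{"jaw":0.4,"x":-28,"y":-46,"z":0}]'
python3 - <<'E'
from h import *
shift([.66,.046,.30])
np.save("ci.npy",bot.camera_info("wrist"),allow_pickle=True)
cv2.imwrite("pics/w1.png",bot.snapshot("wrist")[:,:,::-1])
E
```

```text
t 0.1 pos [0.2725 0.671  0.2412] F [-0.4 -0.3 -0.5] w 0.085
shift [-594.2 -433.4  -57.8] rot [-0.002 -0.    -0.386]$[0]: bad value
```

View pics/w1.png

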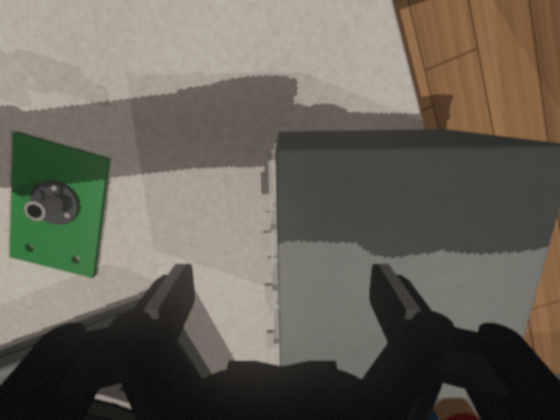

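The call was refused, probably because rows need all seven fields, so the arm hasn't moved. This picture shows only the green look-alike and a box. I'll repeat the move with every field filled in.

```bash
python3 -m jog '[{"jaw":0.4,"x":0,"y":0,"z":-58,"rx":0,"ry":0,"rz":-0.1},{"jaw":0.4,"x":-50,"y":-36,"z":-58,"rx":0,"ry":0,"rz":-0.2},{"jaw":0.4,"x":-100,"y":-72,"z":-58,"rx":0,"ry":0,"rz":-0.3},{"jaw":0.4,"x":-150,"y":-108,"z":-58,"rx":0,"ry":0,"rz":-0.386},{"jaw":0.4,"x":-200,"y":-144,"z":-58,"rx":0,"ry":0,"rz":-0.386},{"jaw":0.4,"x":-250,"y":-181,"z":-58,"rx":0,"ry":0,"rz":-0.386},{"jaw":0.4,"x":-300,"y":-217,"z":-58,"rx":0,"ry":0,"rz":-0.386},{"jaw":0.4,"x":-350,"y":-254,"z":-58,"rx":0,"ry":0,"rz":-0.386},{"jaw":0.4,"x":-400,"y":-290,"z":-58,"rx":0,"ry":0,"rz":-0.386},{"jaw":0.4,"x":-450,"y":-326,"z":-58,"rx":0,"ry":0,"rz":-0.386},{"jaw":0.4,"x":-500,"y":-362,"z":-58,"rx":0,"ry":0,"rz":-0.386},{"jaw":0.4,"x":-550,"y":-400,"z":-58,"rx":0,"ry":0,"rz":-0.386}]'
python3 -c "
from h import *
shift([.66,.046,.30])"
```

```text
time: 1.65
eef_pos: [0.6324, 0.0929, 0.3002]
tcp_rot: [-0.0, 1.0, 0.0, -0.0]
wrist_force: [1.1, 1.5, -0.0]
gripper_width: 0.0598
t 1.65 pos [0.6324 0.0929 0.3002] F [ 1.1  1.5 -0. ] w 0.06
shift [-27.5 -46.9   0.1] rot [ 0.    -0.     0.001]
```

```bash
python3 -m jog '[{"jaw":0.4,"x":-28,"y":-47,"z":0,"rx":0,"ry":0,"rz":0},{"jaw":0.4,"x":-28,"y":-47,"z":0,"rx":0,"ry":0,"rz":0},{"jaw":0.4,"x":-28,"y":-47,"z":0,"rx":0,"ry":0,"rz":0}]'
python3 - <<'E'
from h import *
np.save("ci.npy",bot.camera_info("wrist"),allow_pickle=True)
cv2.imwrite("pics/w2.png",cv2.resize(bot.snapshot("wrist")[:,:,::-1],None,fx=1.42,fy=1.42,interpolation=cv2.INTER_CUBIC))
E
```

```text
time: 2.02
eef_pos: [0.6593, 0.0479, 0.2998]
tcp_rot: [-0.0, 1.0, 0.0, -0.001]
wrist_force: [0.8, 0.8, -0.2]
gripper_width: 0.06
```

View pics/w2.png

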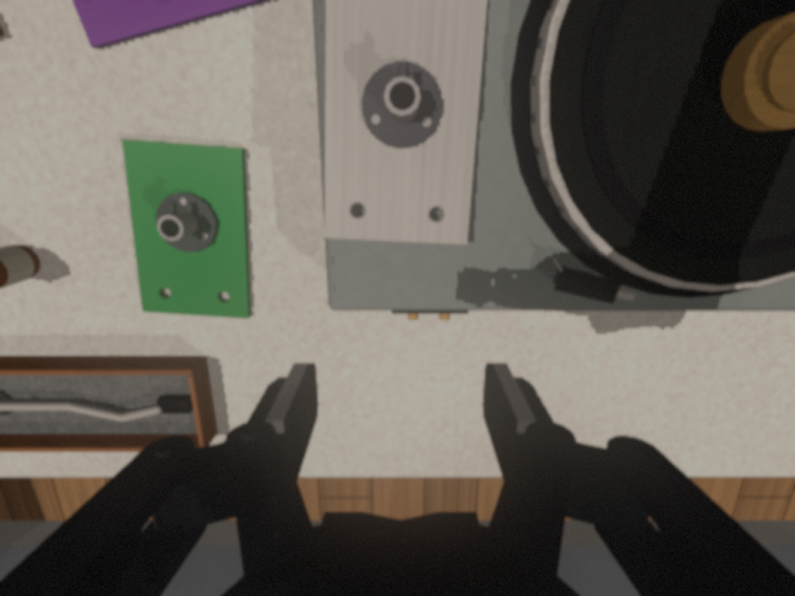

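The wrist view shows the board's holes at (358,210) and (436,214), head corners at (326,238) and (468,243), collar at (402,95), and the deck's far-right corner at (330,307) with its far edge at row ~308.

```bash
cat > fit.py <<'E'
from h import *
ct=bot.camera_info("top");cw=np.load("ci.npy",allow_pickle=True).item()
un=lambda a,s,o=(0,0):(np.array(a)+.5)/s-.5+np.array(o)
DL=np.array([[.18,.24,.08],[.18,-.24,.08],[-.18,-.24,.08],[-.18,.24,.08]])
dc=un([[22,75],[684,36],[714,528],[18,573]],3.8,[85,130])
corner=un([[330,307]],1.42); ln=un([[700,308]],1.42)[0]
def fw(p):
    a=proj(cw,deckpts(p,DL[[1,0]]));
    v=a[0,1]+(a[1,1]-a[0,1])*(ln[0]-a[0,0])/(a[1,0]-a[0,0])
    return np.r_[(a[0]-corner[0]),v-ln[1]]
d0=least_squares(fw,[.53,.22,0]);print("deck wrist only",d0.x)
d=least_squares(lambda p:np.r_[2*fw(p),(proj(ct,deckpts(p,DL))-dc).ravel()],[.53,.22,0]);print("deck joint",d.x,d.fun.round(1))
bc=un([[88,103],[358,97],[363,507],[93,514],[152,152],[298,150],[218,318]],6.5,[210,145])
bw=un([[468,243],[326,238],[436,214],[358,210],[402,95]],1.42)
for nm,D in(("wrist",d0.x),("joint",d.x)):
  for k in range(2):
    g=lambda q:np.r_[(proj(cw,deckpts(D,boardpts(q)))[[0,1,4,5,6]]-bw).ravel(),(0 if k else 1)*(proj(ct,deckpts(D,boardpts(q)))-bc).ravel()]
    b=least_squares(g,[.1,-.17,0,.08]);print(nm,"board in deck",b.x.round(4),"rms",np.sqrt((b.fun**2).mean()).round(2))
    print(deckpts(D,boardpts(b.x)).round(4)[[0,1,4,5,6]].tolist())
np.save("deck.npy",d.x)
E
python3 fit.py
```

```text
deck wrist only [ 0.52582927  0.22700386 -0.00184986]
deck joint [ 0.52646875  0.22659184 -0.00188559] [-0.6  1.   1.  -1.   1.1  0.6  0.6  0.3  2.8 -2.1  3.2]
wrist board in deck [ 0.097  -0.1814 -0.0404  0.0852] rms 0.61
[[0.646, 0.0994, 0.1026], [0.6414, -0.0105, 0.1022], [0.6231, 0.0754, 0.1007], [0.6206, 0.0154, 0.1005], [0.5442, 0.0486, 0.1291]]
wrist board in deck [ 0.0966 -0.1817 -0.0356  0.0774] rms 0.24
[[0.6455, 0.0993, 0.1013], [0.6414, -0.0106, 0.101], [0.6226, 0.0751, 0.0995], [0.6204, 0.0152, 0.0993], [0.5441, 0.048, 0.1285]]
joint board in deck [ 0.0964 -0.181  -0.0404  0.0852] rms 0.61
[[0.646, 0.0994, 0.1026], [0.6414, -0.0105, 0.1022], [0.6231, 0.0754, 0.1007], [0.6206, 0.0154, 0.1005], [0.5442, 0.0486, 0.1291]]
joint board in deck [ 0.096  -0.1812 -0.0356  0.0774] rms 0.24
[[0.6455, 0.0993, 0.1013], [0.6414, -0.0106, 0.101], [0.6226, 0.0751, 0.0995], [0.6204, 0.0152, 0.0993], [0.5441, 0.048, 0.1285]]
```

```bash
python3 -m jog '[{"jaw":0.4,"x":-13,"y":-2,"z":50,"rx":0,"ry":0,"rz":0},{"jaw":0.4,"x":-13,"y":-2,"z":100,"rx":0,"ry":0,"rz":0},{"jaw":0.4,"x":-13,"y":-2,"z":150,"rx":0,"ry":0,"rz":0},{"jaw":0.4,"x":-13,"y":-2,"z":185,"rx":0,"ry":0,"rz":0},{"jaw":0.4,"x":-13,"y":-2,"z":200,"rx":0,"ry":0,"rz":0},{"jaw":0.4,"x":-13,"y":-2,"z":206,"rx":0,"ry":0,"rz":0},{"jaw":0.4,"x":-13,"y":-2,"z":206,"rx":0,"ry":0,"rz":0},{"jaw":0.4,"x":-13,"y":-2,"z":206,"rx":0,"ry":0,"rz":0}]'
python3 - <<'E'
from h import *
cv2.imwrite("pics/w3.png",cv2.resize(bot.snapshot("wrist")[:,:,::-1],None,fx=1.42,fy=1.42,interpolation=cv2.INTER_CUBIC))
E
```

```text
time: 3.08
eef_pos: [0.6739, 0.0456, 0.0959]
tcp_rot: [-0.0, 1.0, 0.0, 0.001]
wrist_force: [0.2, -0.1, -0.2]
gripper_width: 0.0596
```

View pics/w3.png

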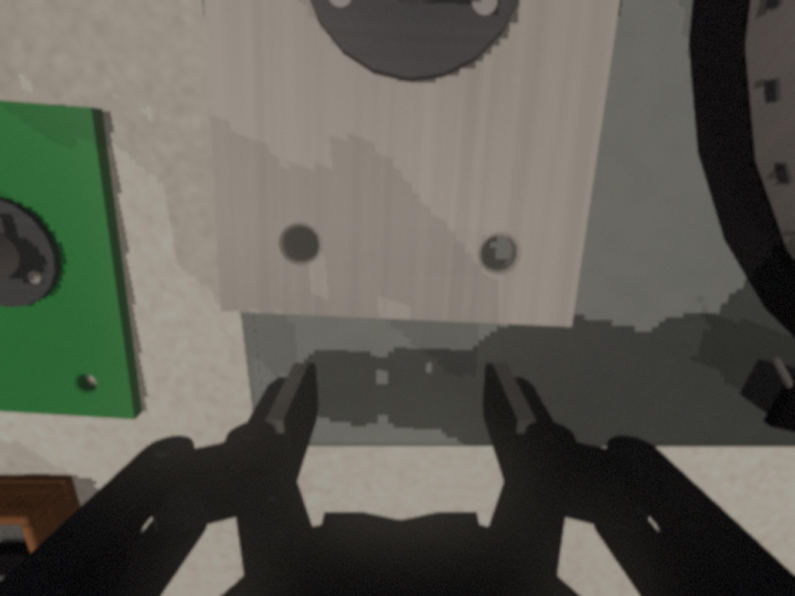

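The fingers are clear of the head edge and straddle its centre, with holes at (299,243) and (499,252). Now a gentle two-finger push toward −x.

```bash
python3 -m jog '[{"jaw":0.4,"x":8,"y":0,"z":0,"rx":0,"ry":0,"rz":0},{"jaw":0.4,"x":13,"y":0,"z":0,"rx":0,"ry":0,"rz":0},{"jaw":0.4,"x":16,"y":0,"z":0,"rx":0,"ry":0,"rz":0},{"jaw":0.4,"x":19,"y":0,"z":0,"rx":0,"ry":0,"rz":0},{"jaw":0.4,"x":22,"y":0,"z":0,"rx":0,"ry":0,"rz":0},{"jaw":0.4,"x":25,"y":0,"z":0,"rx":0,"ry":0,"rz":0},{"jaw":0.4,"x":28,"y":0,"z":0,"rx":0,"ry":0,"rz":0}]'
python3 -m jog '[{"jaw":0.4,"x":3,"y":0,"z":0,"rx":0,"ry":0,"rz":0},{"jaw":0.4,"x":6,"y":0,"z":0,"rx":0,"ry":0,"rz":0},{"jaw":0.4,"x":8,"y":0,"z":0,"rx":0,"ry":0,"rz":0},{"jaw":0.4,"x":8,"y":0,"z":0,"rx":0,"ry":0,"rz":0}]'
python3 - <<'E'
from h import *
print(bot.state()["eef_pos"]);np.save("ci.npy",bot.camera_info("wrist"),allow_pickle=True)
cv2.imwrite("pics/w4.png",cv2.resize(bot.snapshot("wrist")[:,:,::-1],None,fx=1.42,fy=1.42,interpolation=cv2.INTER_CUBIC))
cv2.imwrite("pics/top1.png",bot.snapshot("top")[:,:,::-1])
E
```

```text
time: 4.0
eef_pos: [0.6447, 0.0455, 0.0943]
tcp_rot: [-0.0, 1.0, 0.0, 0.0]
wrist_force: [1.4, -0.6, -0.3]
gripper_width: 0.0597
time: 4.5
eef_pos: [0.6361, 0.0453, 0.0943]
tcp_rot: [-0.0, 1.0, -0.0, -0.001]
wrist_force: [0.8, 0.3, -0.6]
gripper_width: 0.0598
[0.63609013 0.04534202 0.09427077]
```

View pics/w4.png

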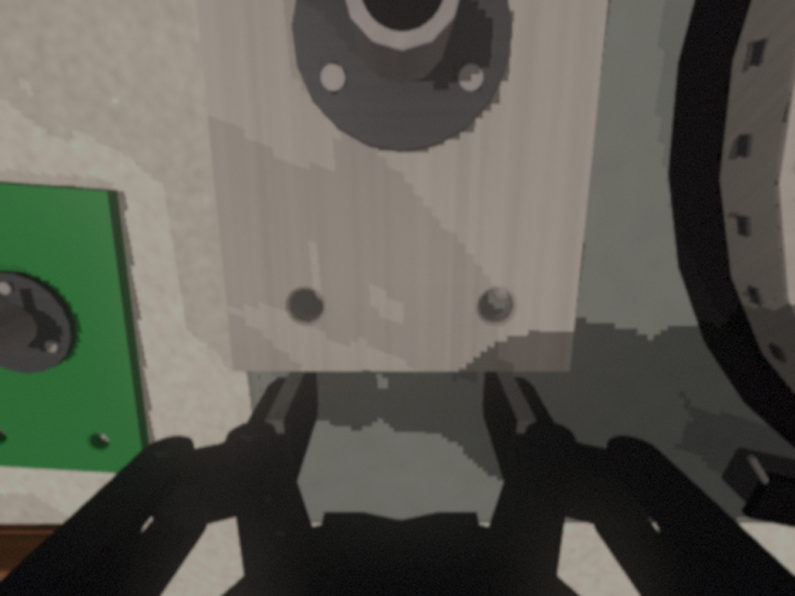

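The board is now square to the tool, with holes at (305,304) and (496,304) and the head edge at row 371. I'll locate the holes relative to the deck.

```bash
cat > hole.py <<'E'
from h import *
import sys,json
def back(ci,uv,z):
    r=R.from_rotvec(ci["rvec"]);d=r.inv().apply([(uv[0]-ci["cx"])/ci["fx"],(uv[1]-ci["cy"])/ci["fy"],1]);c=-r.inv().apply(ci["tvec"])
    return (c+d*(z-c[2])/d[2]).round(4)
cw=np.load("ci.npy",allow_pickle=True).item()
for p in json.loads(sys.argv[1]): print(p,back(cw,[(p[0]+.5)/1.42-.5,(p[1]+.5)/1.42-.5],p[2]))
d=np.load("deck.npy");pp=deckpts(d,np.array([[.07,-.145,.09],[.07,-.205,.09]]));print("pins",pp.round(4),"px",(proj(cw,pp)*1.42).round(0))
E
python3 hole.py '[[305,304,0.0985],[496,304,0.0985],[233,371,0.1],[571,371,0.1],[248,373,0.08],[743,522,0.08],[310,522,0.08]]'
python3 - <<'E'
import cv2
im=cv2.imread("pics/w4.png");cv2.imwrite("pics/c4.png",cv2.resize(im[260:350,260:540],None,fx=2.8,fy=2.8,interpolation=cv2.INTER_CUBIC))
E
```

```text
[305, 304, 0.0985] [0.6012 0.0147 0.0985]
[496, 304, 0.0985] [0.6011 0.0743 0.0985]
[233, 371, 0.1] [ 0.6237 -0.0098  0.1   ]
[571, 371, 0.1] [0.6235 0.0999 0.1   ]
[248, 373, 0.08] [ 0.6352 -0.0129  0.08  ]
[743, 522, 0.08] [0.706 0.191 0.08 ]
[310, 522, 0.08] [0.7064 0.006  0.08  ]
pins [[0.5962 0.0815 0.09  ]
 [0.5961 0.0215 0.09  ]] px [[513. 281.]
 [330. 280.]]
```

View pics/c4.png

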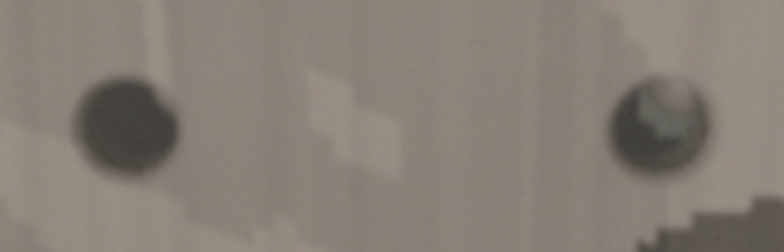

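Holes sit ~5 mm too far +x and ~7 mm too far −y of the pins. Next is a sideways nudge on the collar with the jaws open around it, so only one finger touches.

```bash
python3 -m jog '[{"jaw":0.4,"x":-8,"y":0,"z":0,"rx":0,"ry":0,"rz":0},{"jaw":0.4,"x":-8,"y":0,"z":-40,"rx":0,"ry":0,"rz":0},{"jaw":0.4,"x":-4,"y":0,"z":-75,"rx":0,"ry":0,"rz":0},{"jaw":0.4,"x":40,"y":0,"z":-75,"rx":0,"ry":0,"rz":0},{"jaw":0.4,"x":85,"y":0,"z":-75,"rx":0,"ry":0,"rz":0},{"jaw":0.4,"x":109,"y":0,"z":-75,"rx":0,"ry":0,"rz":0},{"jaw":0.4,"x":109,"y":0,"z":-75,"rx":0,"ry":0,"rz":0},{"jaw":0.4,"x":109,"y":0,"z":-45,"rx":0,"ry":0,"rz":0},{"jaw":0.4,"x":109,"y":0,"z":-24,"rx":0,"ry":0,"rz":0},{"jaw":0.4,"x":109,"y":6,"z":-24,"rx":0,"ry":0,"rz":0},{"jaw":0.4,"x":109,"y":12,"z":-24,"rx":0,"ry":0,"rz":0},{"jaw":0.4,"x":109,"y":15,"z":-24,"rx":0,"ry":0,"rz":0}]'
python3 -m jog '[{"jaw":0.4,"x":0,"y":2,"z":0,"rx":0,"ry":0,"rz":0},{"jaw":0.4,"x":0,"y":4,"z":0,"rx":0,"ry":0,"rz":0},{"jaw":0.4,"x":0,"y":6,"z":0,"rx":0,"ry":0,"rz":0},{"jaw":0.4,"x":0,"y":8,"z":0,"rx":0,"ry":0,"rz":0},{"jaw":0.4,"x":0,"y":8,"z":0,"rx":0,"ry":0,"rz":0}]'
python3 -m jog '[{"jaw":0.4,"x":0,"y":1,"z":0,"rx":0,"ry":0,"rz":0},{"jaw":0.4,"x":0,"y":1,"z":0,"rx":0,"ry":0,"rz":0}]'
```

```text
time: 6.1
eef_pos: [0.5289, 0.0615, 0.1192]
tcp_rot: [-0.001, 1.0, 0.0, 0.001]
wrist_force: [0.0, -0.1, 0.2]
gripper_width: 0.0598
time: 6.72
eef_pos: [0.5277, 0.0676, 0.1184]
tcp_rot: [0.0, 1.0, -0.0, -0.0]
wrist_force: [-0.4, -3.0, 1.7]
gripper_width: 0.0599
time: 6.98
eef_pos: [0.5276, 0.0686, 0.1184]
tcp_rot: [0.0, 1.0, -0.0, -0.0]
wrist_force: [-0.2, -5.4, 3.3]
gripper_width: 0.0594
```

```bash
python3 -m jog '[{"jaw":0.4,"x":0,"y":-8,"z":0,"rx":0,"ry":0,"rz":0},{"jaw":0.4,"x":0,"y":-18,"z":-15,"rx":0,"ry":0,"rz":0},{"jaw":0.4,"x":0,"y":-18,"z":-50,"rx":0,"ry":0,"rz":0},{"jaw":0.4,"x":-40,"y":-18,"z":-50,"rx":0,"ry":0,"rz":0},{"jaw":0.4,"x":-90,"y":-18,"z":-50,"rx":0,"ry":0,"rz":0},{"jaw":0.4,"x":-130,"y":-18,"z":-50,"rx":0,"ry":0,"rz":0},{"jaw":0.4,"x":-130,"y":-18,"z":-50,"rx":0,"ry":0,"rz":0},{"jaw":0.4,"x":-130,"y":-18,"z":-10,"rx":0,"ry":0,"rz":0},{"jaw":0.4,"x":-130,"y":-18,"z":15,"rx":0,"ry":0,"rz":0},{"jaw":0.4,"x":-130,"y":-18,"z":24,"rx":0,"ry":0,"rz":0},{"jaw":0.4,"x":-130,"y":-18,"z":24,"rx":0,"ry":0,"rz":0}]'
python3 - <<'E'
from h import *
np.save("ci.npy",bot.camera_info("wrist"),allow_pickle=True)
cv2.imwrite("pics/w5.png",cv2.resize(bot.snapshot("wrist")[:,:,::-1],None,fx=1.42,fy=1.42,interpolation=cv2.INTER_CUBIC))
E
```

```text
time: 8.35
eef_pos: [0.6571, 0.0514, 0.0945]
tcp_rot: [-0.0, 1.0, 0.0, -0.0]
wrist_force: [0.1, -0.1, 0.5]
gripper_width: 0.0598
```

View pics/w5.png

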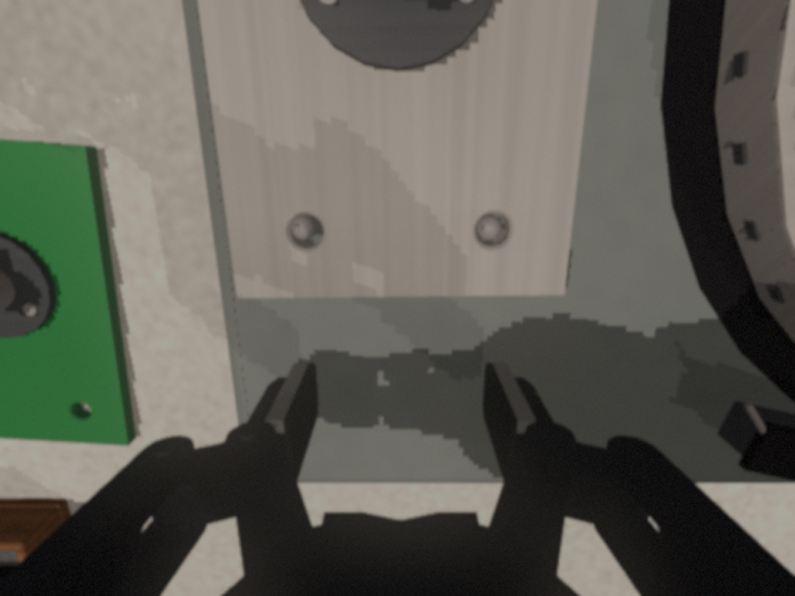

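Both holes at (305,230) and (492,229) now show pin noses in them. I need to see whether the board has dropped fully, using the apparent scale and the head-edge position.

Run:
```python
from h import *
cw=np.load("ci.npy",allow_pickle=True).item()
im=cv2.imread("pics/w5.png")
cv2.imwrite("pics/c5.png",np.hstack([cv2.resize(im[200:260,275:335],None,fx=6.5,fy=6.5,interpolation=cv2.INTER_CUBIC),cv2.resize(im[200:260,462:522],None,fx=6.5,fy=6.5,interpolation=cv2.INTER_CUBIC)]))
d=np.load("deck.npy")
S=BL.copy()
for z in (0,.003,.006): print(z,(proj(cw,deckpts(d,S+[.07,-.175,.08+z]))*1.42).round(0)[[0,1,4,5]].tolist())
uv=np.array([[565,294],[237,298],[492,229],[305,230]])/1.42
# free fit x,y,z,yaw,pitch using width/scale
def g(q): 
    r=R.from_euler("zy",[q[3],-q[4]]);return (proj(cw,r.apply(BL[[0,1,4,5]])+q[:3])-uv).ravel()
b=least_squares(g,[.6,.05,.085,0,0]);print(b.x.round(4),b.fun.round(2))
```

```text
0 [[568.0, 283.0], [237.0, 281.0], [498.0, 216.0], [308.0, 215.0]]
0.003 [[571.0, 285.0], [234.0, 284.0], [500.0, 217.0], [306.0, 216.0]]
0.006 [[575.0, 288.0], [231.0, 287.0], [502.0, 218.0], [304.0, 218.0]]
[0.6012 0.0502 0.0795 0.0139 0.043 ] [-0.39 -0.2  -0.69 -0.24  0.41 -0.26  0.62  0.68]
```

View pics/c5.png

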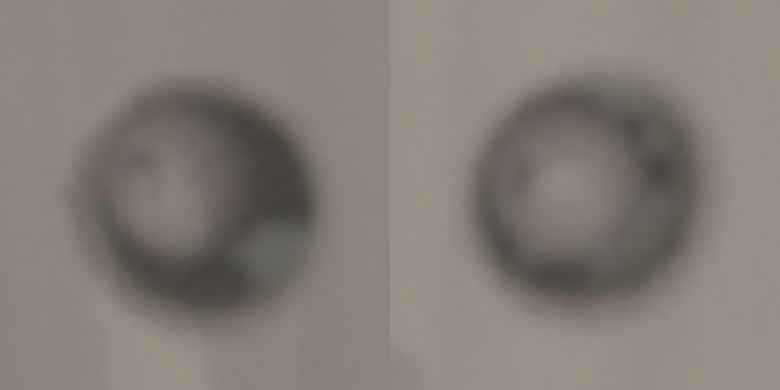

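```bash
cat > seat.py <<'E'
from h import *
import sys,json
cw=np.load("ci.npy",allow_pickle=True).item()
P=np.vstack([BL[[0,1,4,5]],[[-.046,0,.013]]])
uv=(np.array(json.loads(sys.argv[1]))+.5)/1.42-.5
w=np.array([1]*8+[0,1.])  # use only the row of the flange point
for pitch in (None,0,.02,.04,.07):
    g=lambda q:w*(proj(cw,boardpts([*q[:3],q[3] if pitch is None else pitch],P))-uv).ravel()
    b=least_squares(g,[.6,.05,0,.03]);print(pitch,b.x.round(4),"rms",np.sqrt((b.fun**2).mean()).round(2),b.fun.round(1))
E
python3 seat.py '[[565,294],[237,298],[492,229],[305,230],[400,69]]'; python3 hole.py '[[310,482,0.08],[700,482,0.08]]'
```

```text
None [ 0.6009  0.0501  0.0141 -0.0009] rms 0.58 [-0.8 -0.2 -0.2 -0.3  0.6  0.2  0.4  1.2 -0.  -0.8]
0 [0.6009 0.0501 0.0141 0.03  ] rms 0.59 [-0.7 -0.1 -0.3 -0.2  0.6  0.2  0.4  1.2 -0.  -0.9]
0.02 [0.6007 0.0501 0.0142 0.03  ] rms 1.87 [ 2.   1.4 -3.   1.5  2.   0.6 -1.1  1.6 -0.  -3.1]
0.04 [0.6005 0.0501 0.0143 0.03  ] rms 3.59 [ 4.8  3.  -5.9  3.2  3.5  0.9 -2.5  2.  -0.  -5.3]
0.07 [0.6003 0.0501 0.0146 0.03  ] rms 6.35 [  9.4   5.5 -10.4   5.8   5.8   1.5  -4.9   2.7  -0.   -8.8]
[310, 482, 0.08] [0.7065 0.0134 0.08  ]
[700, 482, 0.08] [0.7063 0.1744 0.08  ]
pins [[0.5962 0.0815 0.09  ]
 [0.5961 0.0215 0.09  ]] px [[499. 217.]
 [307. 216.]]
```

With the tail on the deck, the fit gives pitch −0.001 (0.02 is already clearly worse), so the board lies flat over both pins. I'll retreat and make a final check from the fixed cameras.

```bash
python3 -m jog '[{"jaw":0.4,"x":-5,"y":0,"z":-50,"rx":0,"ry":0,"rz":0},{"jaw":0.4,"x":-5,"y":0,"z":-100,"rx":0,"ry":0,"rz":0},{"jaw":0.4,"x":-5,"y":0,"z":-150,"rx":0,"ry":0,"rz":0},{"jaw":0.4,"x":-5,"y":0,"z":-200,"rx":0,"ry":0,"rz":0},{"jaw":0.4,"x":0,"y":50,"z":-200,"rx":0,"ry":0,"rz":0},{"jaw":0.4,"x":20,"y":100,"z":-200,"rx":0,"ry":0,"rz":0},{"jaw":0.4,"x":40,"y":150,"z":-200,"rx":0,"ry":0,"rz":0},{"jaw":0.4,"x":60,"y":200,"z":-200,"rx":0,"ry":0,"rz":0},{"jaw":0.4,"x":80,"y":250,"z":-200,"rx":0,"ry":0,"rz":0},{"jaw":0.4,"x":100,"y":300,"z":-200,"rx":0,"ry":0,"rz":0},{"jaw":0.4,"x":120,"y":350,"z":-200,"rx":0,"ry":0,"rz":0},{"jaw":0.4,"x":120,"y":350,"z":-200,"rx":0,"ry":0,"rz":0}]'
python3 - <<'E'
from h import *
t=bot.snapshot("top")[:,:,::-1];s=bot.snapshot("scene")[:,:,::-1]
cv2.imwrite("pics/t9.png",t);cv2.imwrite("pics/s9.png",s)
a=cv2.resize(t[145:235,210:280],None,fx=6.5,fy=6.5,interpolation=cv2.INTER_CUBIC)
b=cv2.resize(s[185:305,240:325],None,fx=4,fy=4,interpolation=cv2.INTER_CUBIC);b=cv2.copyMakeBorder(b,0,a.shape[0]-b.shape[0],0,0,cv2.BORDER_CONSTANT)
cv2.imwrite("pics/f9.png",np.hstack([a,b]))
E
```

```text
time: 9.9
eef_pos: [0.5336, 0.4087, 0.2959]
tcp_rot: [-0.005, 1.0, 0.003, -0.0]
wrist_force: [0.1, -1.3, 0.3]
gripper_width: 0.0601
```

View pics/f9.png

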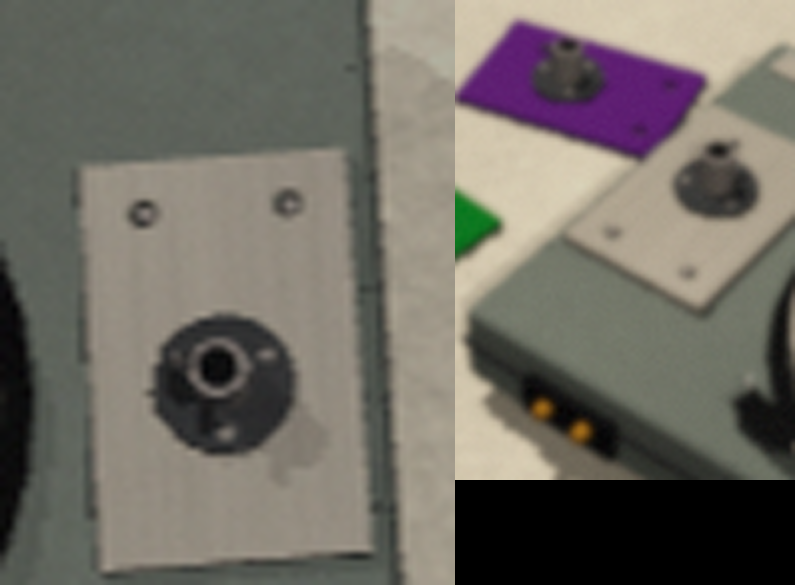

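Both views show the plate flat, with no shadow gap under its head and a bright pin in each hole at (144,213) and (289,203). I'll run one quick numeric check from the top view, compare pictures for any other changes, and hand in if that's fine.

Run:
```python
from h import *
ct=bot.camera_info("top");d=np.load("deck.npy")
bc=(np.array([[80,168],[346,150],[372,551],[103,570],[144,213],[289,203],[218,366]])+.5)/6.5-.5+[210,145]
b=least_squares(lambda q:(proj(ct,deckpts(d,boardpts(q)))-bc).ravel(),[.07,-.175,0,.0]);print(b.x.round(4),b.fun.round(1))
for n,m in(("top0","t9"),("scene0","s9")):
    D=cv2.absdiff(cv2.imread(f"pics/{n}.png"),cv2.imread(f"pics/{m}.png")).max(2)>60
    k,_,st,_=cv2.connectedComponentsWithStats(cv2.morphologyEx(D.astype(np.uint8),cv2.MORPH_CLOSE,np.ones((5,5))))
    print(n,[s.tolist() for s in st[1:] if s[4]>15])
```

```text
[ 0.0774 -0.1744  0.0113 -0.016 ] [ 0.1 -0.1 -0.  -0.3  0.1 -0.1 -0.4  0.2 -0.   0.2 -0.   0.1  0.2 -0.1]
top0 [[5, 118, 9, 6, 22], [0, 125, 248, 295, 26835], [0, 149, 3, 11, 22], [233, 185, 22, 30, 460], [226, 223, 41, 8, 231], [5, 324, 6, 7, 21], [0, 338, 15, 24, 217], [299, 400, 4, 11, 18]]
scene0 [[479, 22, 12, 24, 127], [417, 28, 25, 54, 647], [385, 31, 28, 37, 343], [474, 48, 20, 22, 166], [407, 139, 153, 150, 6157], [412, 171, 10, 8, 22], [385, 186, 14, 10, 40], [299, 212, 34, 27, 184], [290, 228, 17, 14, 86], [266, 242, 52, 26, 269], [447, 258, 95, 162, 6652]]
```

```bash
python3 -c "
from workcell import bot
print(bot.job_done())"
```

```text
the job is handed in; nothing more can be done
None
```

The board is seated: both holes are over the pins and it lies flat on the deck. The job is handed in, and the clock read about 10 s at the last move.

I squared it with a two-finger push on the head edge. Then I nudged the collar about 7 mm to the left with one finger, and it dropped onto the pins. The highest wrist force in any readout was about 6 N, and I never gripped or lifted the board.

**Last checks**
- **Flatness:** The close wrist view fits a tilt of about 0 rad. The coarser top view gave −0.016 rad, which I put down to noise; it read +0.07 rad at the start.
- **Holes:** A pin shows in both holes. The board is still turned by about 0.012 rad, which is within the hole clearance.
- **Surroundings:** Comparing before and after pictures, the only changes I found were the board, the arm and its shadow. The arm hid part of the top view, so I could not compare that area.

**Disagreements**
- **Pin position:** The board sits 5–7 mm farther in +x than I had estimated for the pins from the deck edges. Because it is flat with a pin in each hole, I took this as an error in my deck-edge estimate.
- **Refused command:** My first move command was refused because its rows left out some fields. Nothing moved.

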